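# Level the worktop riser shelf

## Task

Stand the yellow spirit level upright and lengthwise on the middle of the little raised shelf and let go of it, then turn the black knob of the shelf's levelling foot until the bubble stands between the two black lines while you press down on the level. The shelf is springy and only reads true when pressed, so finish with the fingers pressing the level down on the shelf, firmly but not hard, with the bubble centred, and keep pressing: the job ends in that hold. Leave the other things on the worktop where they are.

Things in the scene. Friction and masses are not known exactly. Their poses are not given: they have to be found in the camera images.
- level_center (a point): centre of the yellow spirit level with black ends, loose, upright on the worktop: a bar 160 long (x axis), 24 wide (y), 38 high (z up), mm, 0.32 kg. Point 19 mm above its underside. Grip it by the long sides. Its top is flat for pressing: green vial window in the middle 68 mm, plain yellow flats from 34 to 76 mm either side of the centre (press there to keep the vial in sight).
- bubble (a joint): place (m) of the pale bubble, 16 mm long, in the level's vial along the level's x axis: 0 = centred between the two black lines (22 mm apart), positive toward the level's +x end, stops at +-0.024. It runs to the higher end, 1 mm per 0.001 rad of slope, and settles in about 1 s.
- shelf_mid (a point): middle of the top of the wooden riser shelf, 75 mm above the worktop; board 230 mm long (its y axis), 50 wide (x), z its upward normal. It tilts only lengthwise, about the pivot at its +y end. Its -y (foot) end starts 0.006 to 0.015 rad too low when pressed. Unpressed, a spring lifts that end by up to 0.006 rad: the bubble reads true only under about 4 N of pressing (6 N near the pivot end).
- pivot (a point): pivot of the shelf, 110 mm from the shelf's middle toward +y, 66 mm above the worktop, between two dark metal legs fixed in place; the legs stand just outside the board's width and end 7 mm above its top
- knob_grip (a point): centre of the black ribbed knob of the levelling foot, 36 mm across, 32 high (point 16 mm below its top, 104 above the worktop), on a vertical screw 150 mm from the shelf's middle toward -y; metal arm 18 mm below it. Turns in place, clockwise from above raises the foot end: 0.008 rad of slope (8 mm of bubble) per rad of turn; 0.8 to 1.8 rad needed, regrip at will. Friction 0.08 N m, stays put.
- egg_cup_a: wooden egg cup, 50 mm across, 58 high, bystander; origin under its centre
- egg_cup_b: teal egg cup, 50 mm across, 58 high, bystander; origin under its centre
- tin_1: red tin, 75 mm across, 58 high, bystander; origin under its centre
Not all that is in view belongs to the job. Leave any blue look-alike of the part that bears level_center alone.

How it is judged (in metres and radians):
On the way:
1. the level stands lengthwise on the middle of the shelf, let go (x of level_center in the frame of shelf_mid between -0.011 and 0.011 m and y of level_center in the frame of shelf_mid between -0.025 and 0.025 m and z of level_center in the frame of shelf_mid between 0.016 and 0.023 m and angle between the x axis of level_center and the y axis of shelf_mid, either way round below 0.15 rad and contact force between the fingers and level below 0.1 N), for 0.2 s.
At the end, for the whole second after the job is handed in: Level lengthwise on the shelf, within 25 mm along, 11 mm across and 0.15 rad of its middle; fingers press it down (over 6 N on the shelf, about 3 N of that its weight); shelf level within 0.005 rad; bubble within 3 mm of centre (x of level_center in the frame of shelf_mid between -0.011 and 0.011 m and y of level_center in the frame of shelf_mid between -0.025 and 0.025 m and z of level_center in the frame of shelf_mid between 0.016 and 0.023 m and angle between the x axis of level_center and the y axis of shelf_mid, either way round below 0.15 rad and value of joint bubble between -0.003 and 0.003 m and angle between shelf_mid's own z axis and vertical below 0.005 rad and contact force between the fingers and level above 2 N and contact force between level and board above 6 N); the arm keeps its last pose, push and grip.
It fails at once if the level is pressed on the shelf with more than 45 N (contact force between level and board above 45 N).
It fails at once if a bystander is shifted by more than 30 mm (distance of any of egg_cup_a, egg_cup_b, tin_1 from where it was at the start of the episode above 0.03 m).
It also fails if it takes over 72 s, if anything falls off the work surface, if the arm or the gripper's body presses on something with over 40 N, if the wrist force passes 120 N, or if a joint passes its speed limit or range.

## Robot

A 6-joint arm with a two-finger parallel gripper is mounted at the origin on a cart in front of the work surface, level with it; the furniture and walls round the work are solid. World frame = base frame: x ahead of the robot, y to its left, z up, the work surface at z = 0. Lengths are in mm, angles in rad, forces in N, time in s.
With the tool pointing down it reaches from about 275 to 750 mm from the base axis. Payload 10.2 kg.
Tool frame: the origin (TCP) lies on the front face of the gripper's body, between the roots of the fingers; the fingertips stand 73 mm ahead of it and the grasp point (between the pads) lies 54 mm ahead of it; z points along the fingers, y is the line along which they close (so a half turn about z gives the same grasp; the last joint's range is limited). The gripper opens to 85 mm and grips with 20 to 120 N. Pads are 22 mm wide; open, the fingers measure 114 mm over their backs; the gripper's body (76 mm by 85 mm) begins 54 mm behind the grasp point. The pads swing forward as they close: fully open they stand 13 mm farther back than shut.
Start: joints at [-1.326, 0.313, 1.498, -0, 1.331, -0.223], TCP at [236.724, -468.608, 303.894] pointing down, gripper open.
Joint ranges: [-2.94, 2.94], [-0.97, 2.17], [0.19, 2.56], [-1.23, 4.37], [0.02, 3.11], [-2.88, 2.88]. Speed limits (rad/s): [2.39, 2.39, 3.01, 3.14, 3.14, 3.14].

## Interface

Orientations are given as a unit quaternion [w, x, y, z].
In Python, from rig import * gives the robot as it stands.
- The arm moves only by the tool step_arm, never from a script. Its argument "plan" is a list of rows, each an object with "offset": the shift along the tool's x, y, z in cm, a list of three; "rot": the turn, a rotation vector about the tool's x, y, z in degrees, a list of three; "gripper": the finger opening in cm, from 0 to 8.54. In form: [{"offset": [x, y, z], "rot": [wx, wy, wz], "gripper": gripper}, ...]. A call has 1 to 12 rows; each row is the pose to reach, as a shift and turn from the pose commanded when the call began, along the tool's axes at that moment; what a row does not reach only later rows make up. A row lasts 1/10 s, in which the tool goes at most 50 mm and 8.59 degrees, less where a joint would pass 70% of its speed; a pose out of reach is approached as far as the arm can. A call with a gripper value outside its range is refused whole. The fingers move at their own pace and stop on an object; "squeeze" is the grip in N (left out, the last holds). Time passes only in rows, so rows that repeat a pose let the fingers close. It gives the time, the measured TCP pose, the force, the opening and the grip force at its end, in the units of the state.
- sense(): the state, without advancing time (a new reading comes with each control period).
- capture(name): name is "scene" or "top"; returns a dict with "color" (420x560x3 uint8, red, green, blue), "depth" (420x560 float32, mm along the optical axis (not along the pixel's ray), 0 where there is no reading), "vertical_fov" (degrees; the focal length in pixels is half the picture's height over the tangent of half this angle, whatever the lens; pixels are square), "cx", "cy" (the principal point, pixels), "k1" (the pictures are not rectified: a ray, as slopes to the right and down, at radius r is drawn at 1 + k1 r^2 times it, then the intrinsics apply), "rvec" (rotation vector, rad) and "tvec" (3), from world to camera coordinates, as OpenCV has them. Camera axes: x right, y down, z forward; pixel columns grow to the right and rows downward; lengths in mm; the calibration is good to about 2 mm. A picture is of the moment at which its call begins.
- finish_job(): hands the job in; it is judged then, once.
The state is a dict: "time_s": time; "joints": joint angles; "dq": joint speeds; "tau": joint torques, N m; "eef_pos": TCP position; "ee_rot": TCP orientation; "force": force on the tool from outside, world axes, zero at the start; "wrist_torque": the same for the moment, N m; "grip_width": opening from 0.0 (shut) to 1.0 (fully open); "grip_force": force on a finger pad.
Only numpy, scipy, OpenCV 4.12 (cv2) and the standard library are available. Lean on these libraries where they do the work, as an engineer would, in place of code of your own. Each camera call takes 0.05 s, during which the arm holds its last target. There are 200 camera calls.

## Working session

There is one attempt and no reset: what is moved stays moved. The work goes in short steps, Python scripts to look and compute and a tool call to move; the robot and the scene stay as the last step left them, time stands still between calls to the robot, and variables do not carry over. Pictures are saved under pics/ and viewed, at most 10 in all, crops included, and the job is handed in when it is done.

Besides the shell and the picture viewer there is one more tool, called after "Emit:" in YAML: its name, and indented under it one key for each argument. step_arm: Moves the arm, as the interface text tells. Its arguments: {"type":"object","properties":{"plan":{"type":"array"},"squeeze":{"type":"number"}},"required":["plan"]}

```bash
mkdir -p pics; cat > h.py <<'E'
from rig import *
import numpy as np, cv2
from scipy.spatial.transform import Rotation as R
def cam(n):
    c=capture(n); c['f']=210/np.tan(np.radians(c['vertical_fov'])/2)
    c['Rm']=R.from_rotvec(np.ravel(c['rvec'])).as_matrix(); c['t']=np.ravel(c['tvec']); return c
def slopes(c,u,v):
    d=np.array([(u-c['cx'])/c['f'],(v-c['cy'])/c['f']]); s=d.copy()
    for _ in range(20): s=d/(1+c['k1']*(s@s))
    return s
def atz(c,u,v,z):
    s=slopes(c,u,v); o=-c['Rm'].T@c['t']; r=c['Rm'].T@np.array([*s,1]); return o+r*(z-o[2])/r[2]
def dep(c,u,v):
    s=slopes(c,u,v); d=c['depth'][int(round(v)),int(round(u))]; return c['Rm'].T@(np.array([*s,1])*d-c['t'])
def cloud(c):
    v,u=np.mgrid[0:420,0:560]; d=np.stack([(u-c['cx'])/c['f'],(v-c['cy'])/c['f']],-1); s=d.copy()
    for _ in range(20): s=d/(1+c['k1']*(s**2).sum(-1,keepdims=True))
    D=c['depth'][...,None]; P=np.concatenate([s*D,D],-1)-c['t']; return P@c['Rm']
def save(img,n): cv2.imwrite('pics/'+n+'.png',img[...,::-1])
E
python3 - <<'E'
from h import *
a=cam('scene');b=cam('top')
save(a['color'],'s0');save(b['color'],'t0')
for c in(a,b): print(c['f'],-c['Rm'].T@c['t'],c['k1'])
print(sense())
E
```

```text
417.92882707381426 [-287.48498492  237.59765142  950.72330467] 0.027057892626751876
492.31889517138546 [  74.32370221 -441.36080742 1477.80323293] -0.09400802539383275
{'time_s': 0.1, 'joints': array([-1.32639051e+00,  3.13367127e-01,  1.49837387e+00,  2.73603498e-05,
        1.33100862e+00, -2.23425740e-01]), 'dq': array([ 7.61988932e-04, -2.50132276e-03, -2.18351644e-03,  4.03533860e-05,
       -1.73223029e-03,  1.59698476e-03]), 'tau': array([ 2.36264852e-03, -4.12897289e+01, -2.60143626e+01, -1.91439340e-04,
        3.01494809e-03,  1.13996543e-05]), 'eef_pos': array([ 236.69291317, -468.44334113,  303.40123147]), 'ee_rot': array([-5.78585325e-04,  9.72766815e-01,  2.31785221e-01,  7.21800772e-06]), 'force': array([ 0.0304776 ,  0.22638139, -0.69446626]), 'wrist_torque': array([-0.00790845,  0.00210953,  0.03895677]), 'grip_force': 0.0, 'grip_width': 0.9966014684487499}
```

View pics/s0.png

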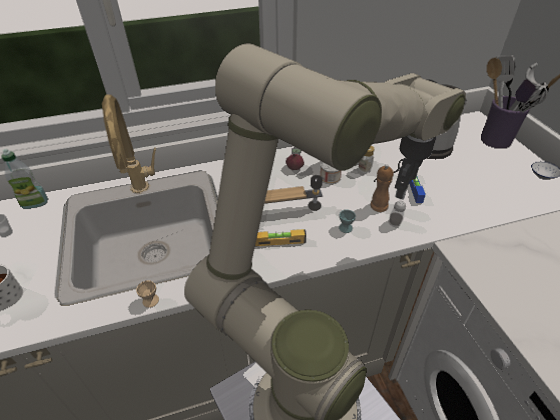

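View pics/t0.png

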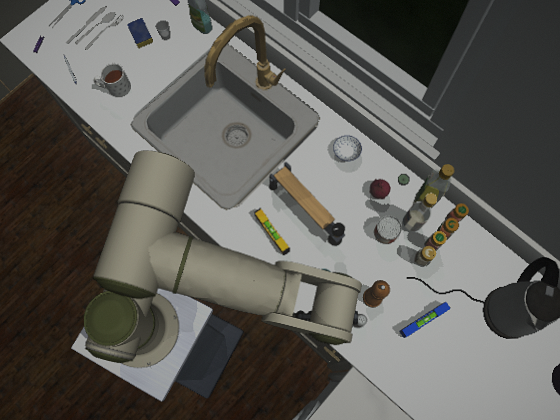

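The scene view shows the level at (280,238), the shelf at (285,195), and the knob at (316,182). In the top view, the level runs from (255,210) to (287,252), the shelf board from (278,168) to (330,228), and the knob is at (336,231). The blue look-alike is at (425,319).

```bash
python3 - <<'E'
from h import *
b=cam('top'); P=cloud(b); im=b['color']
crop=im[150:270,235:360]; save(cv2.resize(crop,None,fx=5,fy=5,interpolation=cv2.INTER_CUBIC),'t1')
hsv=cv2.cvtColor(im,cv2.COLOR_RGB2HSV)
V,U=np.mgrid[0:420,0:560]
roi=(U>235)&(U<360)&(V>150)&(V<270)
for n,m in dict(level=roi&(P[...,2]>30)&(P[...,2]<46),board=roi&(P[...,2]>65)&(P[...,2]<82)&(hsv[...,1]>60),knob=roi&(P[...,2]>112)&(P[...,2]<130)).items():
    k,l,st,ce=cv2.connectedComponentsWithStats(m.astype(np.uint8))
    for i in range(1,k):
        if st[i,4]<25: continue
        Q=P[l==i]; r=cv2.minAreaRect(Q[:,:2].astype(np.float32)); print(n,st[i],r,np.median(Q[:,2]))
        if n!='knob':
            B=cv2.boxPoints(r);print(B.round(0).tolist())
# pixel-based outlines
E
```

```text
level [254 208  36  45 339] ((437.84356689453125, -205.28018188476562), (159.3585205078125, 24.441368103027344), 62.308712005615234) 37.631582610565495
[[390.0, -270.0], [412.0, -282.0], [486.0, -140.0], [464.0, -129.0]]
board [ 274  167   60   62 1127] ((564.9929809570312, -250.118896484375), (228.75074768066406, 51.75550842285156), 67.62386322021484) 74.57188526601661
[[498.0, -346.0], [545.0, -366.0], [632.0, -154.0], [585.0, -135.0]]
knob [332 222  13  13 119] ((510.6788635253906, -388.5150451660156), (34.38678741455078, 33.80340576171875), 52.4079475402832) 119.4613333722514
```

View pics/t1.png

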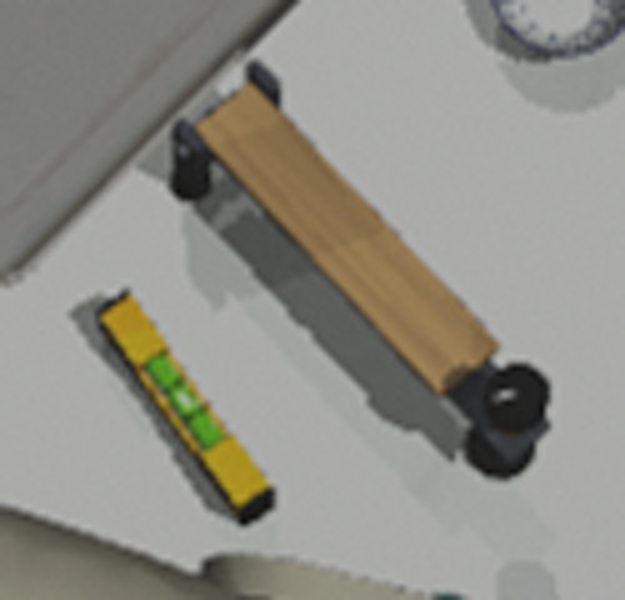

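The enlarged crop confirms what the point cloud shows. The level's bar is clear, the dark legs are at the upper-left end of the board (the pivot), and the black knob is at the lower right. Next I'll work out the moves.

```bash
cat >> h.py <<'E'
def rel(p,h,q,g):  # from pos p heading h(deg) to pos q heading g: offset cm, rotz deg (tool down)
    a=np.radians(h); d=np.array(q)-np.array(p,float)
    x=np.array([np.cos(a),np.sin(a),0]); y=np.array([np.sin(a),-np.cos(a),0])
    return [round(float(v)/10,2) for v in (x@d,y@d,-d[2])], round(-(g-h),1)
E
python3 - <<'E'
from h import *
a=np.degrees(2*np.arctan2(.231785,.972767));print(a)
print(rel([236.7,-468.6,303.9],a,[438,-205.3,180],62.3))
print(rel([438,-205.3,80],62.3,[565,-250,180],67.8))
E
```

```text
26.804370991193494
([29.84, -14.42, 12.39], np.float64(-35.5))
([1.95, 13.32, -10.0], -5.5)
```

Emit:
step_arm:
  plan:
    - {"offset": [4.3, -2.06, 0], "rot": [0, 0, -6], "gripper": 7}
    - {"offset": [8.6, -4.1, 0], "rot": [0, 0, -12], "gripper": 7}
    - {"offset": [12.9, -6.2, 0], "rot": [0, 0, -18], "gripper": 7}
    - {"offset": [17.2, -8.3, 2], "rot": [0, 0, -24], "gripper": 7}
    - {"offset": [21.5, -10.4, 4], "rot": [0, 0, -30], "gripper": 7}
    - {"offset": [25.6, -12.4, 7], "rot": [0, 0, -35.5], "gripper": 7}
    - {"offset": [29.84, -14.42, 10], "rot": [0, 0, -35.5], "gripper": 7}
    - {"offset": [29.84, -14.42, 12.4], "rot": [0, 0, -35.5], "gripper": 7}
    - {"offset": [29.84, -14.42, 12.4], "rot": [0, 0, -35.5], "gripper": 7}
    - {"offset": [29.84, -14.42, 12.4], "rot": [0, 0, -35.5], "gripper": 7}

```text
time_s: 1.15
eef_pos: [438.0, -205.8, 180.5]
ee_rot: [-0.0, 0.856, 0.517, -0.0]
force: [0.3, 0.5, 1.0]
grip_width: 0.822
grip_force: 0.0
```

Emit:
step_arm:
  plan:
    - {"offset": [0, 0, 3], "rot": [0, 0, 0], "gripper": 6}
    - {"offset": [0, 0, 6], "rot": [0, 0, 0], "gripper": 6}
    - {"offset": [0, 0, 9], "rot": [0, 0, 0], "gripper": 6}
    - {"offset": [0, 0, 10], "rot": [0, 0, 0], "gripper": 6}
    - {"offset": [0, 0, 10], "rot": [0, 0, 0], "gripper": 4}
    - {"offset": [0, 0, 10], "rot": [0, 0, 0], "gripper": 1.5}
    - {"offset": [0, 0, 10], "rot": [0, 0, 0], "gripper": 1.5}
    - {"offset": [0, 0, 10], "rot": [0, 0, 0], "gripper": 1.5}
    - {"offset": [0, 0, 10], "rot": [0, 0, 0], "gripper": 1.5}
    - {"offset": [0, 0, 10], "rot": [0, 0, 0], "gripper": 1.5}
  squeeze: 40

```text
time_s: 2.15
eef_pos: [438.9, -206.4, 81.9]
ee_rot: [0.002, 0.856, 0.517, 0.001]
force: [-0.5, -2.3, 7.8]
grip_width: 0.272
grip_force: 40.3
```

Emit:
step_arm:
  plan:
    - {"offset": [0, 0, -3], "rot": [0, 0, 0], "gripper": 1.5}
    - {"offset": [0, 0, -6.5], "rot": [0, 0, 0], "gripper": 1.5}
    - {"offset": [0, 0, -10], "rot": [0, 0, 0], "gripper": 1.5}
    - {"offset": [0.6, 4, -11.5], "rot": [0, 0, -2], "gripper": 1.5}
    - {"offset": [1.2, 8, -11.5], "rot": [0, 0, -4], "gripper": 1.5}
    - {"offset": [1.7, 11.5, -11.5], "rot": [0, 0, -5.5], "gripper": 1.5}
    - {"offset": [1.95, 13.3, -11.5], "rot": [0, 0, -5.5], "gripper": 1.5}
    - {"offset": [1.95, 13.3, -10.5], "rot": [0, 0, -5.5], "gripper": 1.5}
    - {"offset": [1.95, 13.3, -9.5], "rot": [0, 0, -5.5], "gripper": 1.5}
    - {"offset": [1.95, 13.3, -9.5], "rot": [0, 0, -5.5], "gripper": 1.5}
    - {"offset": [1.95, 13.3, -9.5], "rot": [0, 0, -5.5], "gripper": 1.5}

```text
time_s: 3.25
eef_pos: [564.2, -249.7, 174.9]
ee_rot: [-0.0, 0.83, 0.558, -0.0]
force: [0.8, -0.4, -2.7]
grip_width: 0.272
grip_force: 41.0
```

```bash
python3 - <<'E'
from h import *
b=cam('top');a=cam('scene'); 
A=cv2.resize(a['color'][130:260,220:360],(560,520),interpolation=cv2.INTER_CUBIC)
save(A,'s2')
B=cv2.resize(b['color'][150:270,235:360],None,fx=4.5,fy=4.5,interpolation=cv2.INTER_CUBIC); save(B,'t2')
print(sense()['eef_pos'],sense()['force'])
E
```

```text
[ 564.63889521 -249.90066408  175.53803523] [ 0.26835037 -0.19682393 -3.02391164]
```

View pics/t2.png

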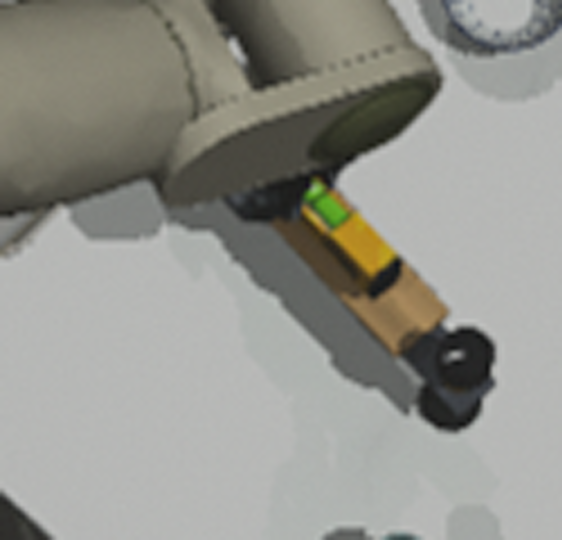

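In this crop the level sits in the gripper, lined up along the board. Its black end is at (385,275) and the knob is at (463,357). Lowering it now.

Emit:
step_arm:
  plan:
    - {"offset": [0, 0, 0.6], "rot": [0, 0, 0], "gripper": 1.5}
    - {"offset": [0, 0, 1.2], "rot": [0, 0, 0], "gripper": 1.5}
    - {"offset": [0, 0, 1.6], "rot": [0, 0, 0], "gripper": 1.5}
    - {"offset": [0, 0, 1.9], "rot": [0, 0, 0], "gripper": 1.5}
    - {"offset": [0, 0, 1.9], "rot": [0, 0, 0], "gripper": 1.5}
    - {"offset": [0, 0, 1.9], "rot": [0, 0, 0], "gripper": 1.5}

```text
time_s: 3.95
eef_pos: [564.8, -249.9, 156.3]
ee_rot: [0.0, 0.83, 0.558, -0.0]
force: [-3.4, 1.0, 2.4]
grip_width: 0.268
grip_force: 41.8
```

Emit:
step_arm:
  plan:
    - {"offset": [0, 0, 1.9], "rot": [0, 0, 0], "gripper": 3}
    - {"offset": [0, 0, 1.9], "rot": [0, 0, 0], "gripper": 5}
    - {"offset": [0, 0, 1.9], "rot": [0, 0, 0], "gripper": 5}
    - {"offset": [0, 0, 0], "rot": [0, 0, 0], "gripper": 5}
    - {"offset": [0, 0, -4], "rot": [0, 0, 0], "gripper": 3}
    - {"offset": [0, 0, -6], "rot": [0, 0, 0], "gripper": 0}
    - {"offset": [0, 0, -6], "rot": [0, 0, 0], "gripper": 0}
    - {"offset": [0, 0, -6], "rot": [0, 0, 0], "gripper": 0}
    - {"offset": [0, 0, -6], "rot": [0, 0, 0], "gripper": 0}
    - {"offset": [0, 0, -6], "rot": [0, 0, 0], "gripper": 0}

```text
time_s: 4.95
eef_pos: [564.6, -249.8, 214.6]
ee_rot: [-0.001, 0.83, 0.558, -0.0]
force: [-0.5, 0.1, 0.5]
grip_width: 0.001
grip_force: 0.0
```

I made a mistake there: the first rows' offset was relative to the pose already lowered, so the fingers were commanded further down. I'll check the state before doing anything else.

```bash
python3 - <<'E'
from h import *
b=cam('top');a=cam('scene')
A=cv2.resize(a['color'][130:260,220:360],None,fx=3.5,fy=3.5,interpolation=cv2.INTER_CUBIC)
B=cv2.resize(b['color'][150:270,235:360],None,fx=3.0,fy=3.8,interpolation=cv2.INTER_CUBIC)
h=455; A=cv2.resize(A,(420,h)); B=cv2.resize(B,(375,h)); save(np.hstack([A,B]),'m3')
P=cloud(b); V,U=np.mgrid[0:420,0:560]
roi=(U>235)&(U<360)&(V>150)&(V<270)
hsv=cv2.cvtColor(b['color'],cv2.COLOR_RGB2HSV)
for n,m in dict(level=roi&(P[...,2]>95)&(P[...,2]<123)&(hsv[...,1]>150),knob=roi&(P[...,2]>112)&(P[...,2]<130)&(U>325)).items():
    Q=P[m]; print(n,len(Q),cv2.minAreaRect(Q[:,:2].astype(np.float32)),np.median(Q[:,2]))
E
```

```text
level 201 ((552.2349243164062, -276.845458984375), (91.47457122802734, 26.270320892333984), 67.16426849365234) 111.19273861530944
knob 122 ((509.8124694824219, -388.342529296875), (35.40845489501953, 34.14775466918945), 25.274538040161133) 119.70745876592738
```

View pics/m3.png

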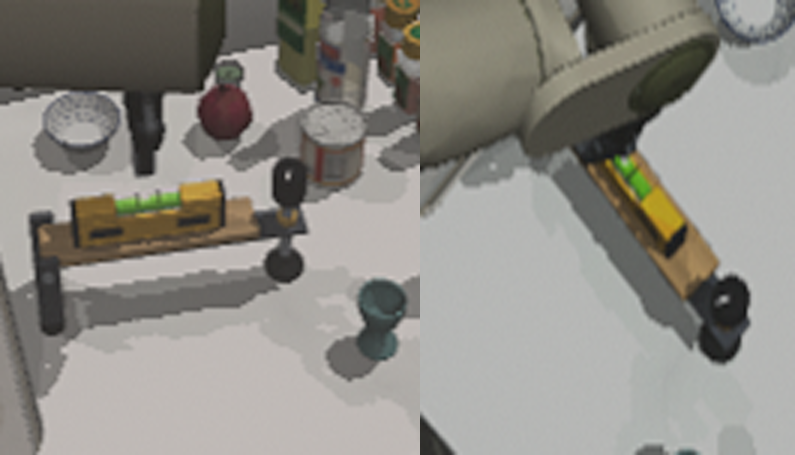

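The level stands upright along the middle of the shelf. In the left picture its vial is at (150,203), and both cameras can see it. Next I'll move above the pivot-side flat with the fingers shut.

Emit:
step_arm:
  plan:
    - {"offset": [3, -0.1, 0], "rot": [0, 0, 0], "gripper": 0}
    - {"offset": [5.4, -0.1, 1], "rot": [0, 0, 0], "gripper": 0}
    - {"offset": [5.4, -0.1, 2.2], "rot": [0, 0, 0], "gripper": 0}
    - {"offset": [5.4, -0.1, 2.5], "rot": [0, 0, 0], "gripper": 0}
    - {"offset": [5.4, -0.1, 2.5], "rot": [0, 0, 0], "gripper": 0}
    - {"offset": [5.4, -0.1, 2.5], "rot": [0, 0, 0], "gripper": 0}

```text
time_s: 5.65
eef_pos: [584.2, -200.4, 191.2]
ee_rot: [0.0, 0.83, 0.557, 0.0]
force: [0.9, 0.5, -0.6]
grip_width: 0.001
grip_force: 0.0
```

Emit:
step_arm:
  plan:
    - {"offset": [0, 0, 0.2], "rot": [0, 0, 0], "gripper": 0}
    - {"offset": [0, 0, 0.4], "rot": [0, 0, 0], "gripper": 0}
    - {"offset": [0, 0, 0.4], "rot": [0, 0, 0], "gripper": 0}

```text
time_s: 5.95
eef_pos: [584.2, -199.6, 186.7]
ee_rot: [-0.0, 0.83, 0.558, -0.0]
force: [-0.7, -0.9, 0.3]
grip_width: -0.002
grip_force: 0.0
```

Emit:
step_arm:
  plan:
    - {"offset": [0, 0, 0.1], "rot": [0, 0, 0], "gripper": 0}
    - {"offset": [0, 0, 0.1], "rot": [0, 0, 0], "gripper": 0}
    - {"offset": [0, 0, 0.1], "rot": [0, 0, 0], "gripper": 0}

```text
time_s: 6.25
eef_pos: [584.3, -199.5, 185.9]
ee_rot: [0.0, 0.83, 0.558, -0.0]
force: [0.4, -0.3, 0.5]
grip_width: -0.003
grip_force: 0.0
```

Emit:
step_arm:
  plan:
    - {"offset": [0, 0, 0.1], "rot": [0, 0, 0], "gripper": 0}
    - {"offset": [0, 0, 0.1], "rot": [0, 0, 0], "gripper": 0}
    - {"offset": [0, 0, 0.1], "rot": [0, 0, 0], "gripper": 0}

```text
time_s: 6.55
eef_pos: [584.4, -199.7, 185.3]
ee_rot: [0.0, 0.83, 0.558, 0.0]
force: [-1.9, -0.9, 3.6]
grip_width: -0.002
grip_force: 1.9
```

Emit:
step_arm:
  plan:
    - {"offset": [0, 0, 0.05], "rot": [0, 0, 0], "gripper": 0}
    - {"offset": [0, 0, 0.05], "rot": [0, 0, 0], "gripper": 0}
    - {"offset": [0, 0, 0.05], "rot": [0, 0, 0], "gripper": 0}

```text
time_s: 6.85
eef_pos: [584.4, -199.8, 185.1]
ee_rot: [0.0, 0.83, 0.558, 0.0]
force: [-2.3, 0.4, 6.9]
grip_width: -0.002
grip_force: 3.4
```

Emit:
step_arm:
  plan:
    - {"offset": [0, 0, 0.06], "rot": [0, 0, 0], "gripper": 0}
    - {"offset": [0, 0, 0.12], "rot": [0, 0, 0], "gripper": 0}
    - {"offset": [0, 0, 0.12], "rot": [0, 0, 0], "gripper": 0}
    - {"offset": [0, 0, 0.12], "rot": [0, 0, 0], "gripper": 0}
    - {"offset": [0, 0, 0.12], "rot": [0, 0, 0], "gripper": 0}
    - {"offset": [0, 0, 0.12], "rot": [0, 0, 0], "gripper": 0}
    - {"offset": [0, 0, 0.12], "rot": [0, 0, 0], "gripper": 0}
    - {"offset": [0, 0, 0.12], "rot": [0, 0, 0], "gripper": 0}
    - {"offset": [0, 0, 0.12], "rot": [0, 0, 0], "gripper": 0}
    - {"offset": [0, 0, 0.12], "rot": [0, 0, 0], "gripper": 0}
    - {"offset": [0, 0, 0.12], "rot": [0, 0, 0], "gripper": 0}
    - {"offset": [0, 0, 0.12], "rot": [0, 0, 0], "gripper": 0}

```text
time_s: 8.05
eef_pos: [584.5, -199.8, 185.0]
ee_rot: [0.001, 0.83, 0.558, 0.0]
force: [-5.2, -0.1, 14.0]
grip_width: 0.004
grip_force: 7.0
```

```bash
cat >> h.py <<'E'
def look(n,k=6):
    I=[]
    for nm in('scene','top'):
        cs=[cam(nm) for _ in range(k)]; c=cs[0]; im=np.mean([x['color'].astype(float) for x in cs],0)
        # rectified strip of level top: along -90..90, across -16..16 in 0.25 mm, z=111
        d=np.radians(67.8); e=np.array([np.cos(d),np.sin(d),0]); x=np.array([np.sin(d),-np.cos(d),0])
        S,T=np.meshgrid(np.arange(-90,90,.25),np.arange(24,-24,-.25))
        W=np.array([564.0,-249.5,111])+S[...,None]*e+T[...,None]*x
        C=W@c['Rm'].T+c['t']; s=C[...,:2]/C[...,2:]; f=1+c['k1']*(s**2).sum(-1,keepdims=True)
        uv=(s*f*c['f']+[c['cx'],c['cy']]).astype(np.float32)
        I.append(cv2.remap(im.astype(np.float32),uv[...,0],uv[...,1],cv2.INTER_CUBIC).clip(0,255).astype(np.uint8))
    save(np.vstack(I),n); return I
E
python3 - <<'E'
from h import *
look('p1'); s=sense(); print(s['force'],s['time_s'])
E
```

```text
[-4.95973192  0.42328884 15.43479229] 8.65
```

View pics/p1.png

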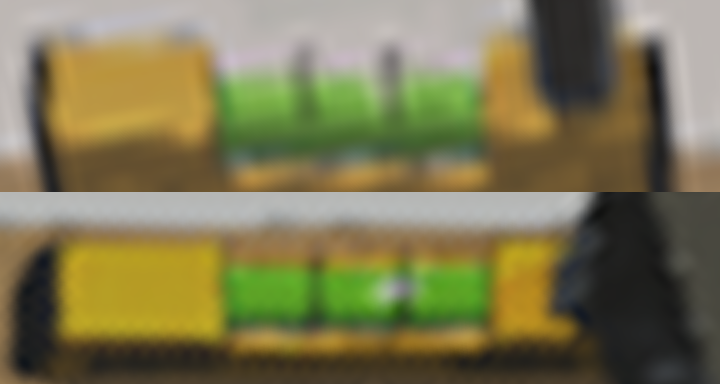

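The rectified strips are at 4 px/mm. In the top-camera strip the black lines are at x=316 and 404, so their centre is 360. The pale bubble spans about 370–425 with its centre near 398, roughly 9.5 mm toward the pivot. I'll measure it numerically.

```bash
cat >> h.py <<'E'
def prof(I):
    for j,r in ((0,(75,140)),(1,(75,130))):
        a=I[j].astype(float)[r[0]:r[1],225:490]; a=a.reshape(a.shape[0],-1,5,3).mean((0,2))
        print('scene' if j==0 else 'top'); print('x',list(range(227,490,15)))
        for k in(0,1,2): print('RGB'[k],a[:,k].round().astype(int).tolist())
E
python3 - <<'E'
from h import *
I=look('p1b',3); prof(I)
E
```

```text
scene
x [227, 242, 257, 272, 287, 302, 317, 332, 347, 362, 377, 392, 407, 422, 437, 452, 467, 482]
R [99, 106, 113, 116, 116, 117, 116, 116, 116, 116, 117, 117, 113, 105, 98, 93, 93, 96, 103, 110, 112, 111, 111, 110, 111, 111, 112, 116, 123, 126, 123, 116, 108, 103, 101, 105, 111, 113, 110, 107, 106, 106, 107, 107, 108, 110, 111, 110, 108, 108, 116, 129, 145]
G [140, 151, 158, 160, 160, 159, 158, 157, 157, 157, 159, 159, 154, 144, 134, 126, 124, 130, 142, 152, 155, 155, 154, 154, 154, 155, 155, 157, 160, 160, 153, 141, 130, 125, 127, 135, 147, 154, 153, 150, 149, 149, 149, 150, 152, 154, 157, 157, 153, 145, 137, 130, 125]
B [70, 73, 76, 77, 77, 77, 76, 76, 76, 76, 78, 78, 75, 71, 67, 65, 64, 67, 70, 73, 74, 74, 73, 73, 73, 73, 74, 80, 87, 92, 92, 89, 84, 79, 75, 76, 77, 76, 73, 70, 69, 70, 70, 70, 71, 71, 73, 74, 75, 74, 72, 68, 63]
top
x [227, 242, 257, 272, 287, 302, 317, 332, 347, 362, 377, 392, 407, 422, 437, 452, 467, 482]
R [99, 84, 83, 88, 89, 88, 88, 89, 90, 90, 89, 90, 91, 92, 91, 86, 77, 69, 68, 74, 83, 89, 91, 90, 90, 90, 92, 95, 102, 109, 117, 123, 123, 112, 98, 88, 89, 96, 102, 102, 95, 89, 87, 88, 88, 89, 90, 91, 91, 88, 83, 84, 97]
G [135, 139, 147, 152, 152, 151, 150, 151, 151, 152, 151, 151, 153, 154, 152, 143, 127, 112, 109, 119, 135, 147, 151, 150, 150, 150, 152, 155, 159, 162, 164, 163, 157, 142, 124, 112, 115, 130, 146, 154, 153, 150, 149, 150, 150, 150, 152, 153, 154, 152, 145, 133, 123]
B [39, 40, 41, 41, 41, 40, 39, 39, 39, 39, 39, 39, 40, 40, 39, 39, 38, 37, 36, 37, 37, 37, 36, 37, 37, 39, 40, 43, 48, 58, 72, 84, 90, 86, 78, 72, 70, 70, 66, 57, 47, 41, 38, 37, 37, 38, 38, 39, 40, 40, 38, 35, 33]
```

The top strip's blue channel puts the bubble at x≈395–397 against a line centre of 359, so about +9.2 mm. That calls for about 1.15 rad (66°) clockwise. Moving to the knob.

Emit:
step_arm:
  plan:
    - {"offset": [0, 0, -2], "rot": [0, 0, 0], "gripper": 0}
    - {"offset": [0, 0, -6], "rot": [0, 0, 0], "gripper": 3}
    - {"offset": [-4, 0, -6], "rot": [0, 0, 0], "gripper": 6}
    - {"offset": [-8.5, 0.1, -6], "rot": [0, 0, 0], "gripper": 6}
    - {"offset": [-13, 0.2, -6], "rot": [0, 0, 0], "gripper": 6}
    - {"offset": [-17.5, 0.2, -6], "rot": [0, 0, 0], "gripper": 6}
    - {"offset": [-20.3, 0.25, -6], "rot": [0, 0, 0], "gripper": 6}
    - {"offset": [-20.3, 0.25, -4], "rot": [0, 0, 0], "gripper": 6}
    - {"offset": [-20.3, 0.25, -4], "rot": [0, 0, 0], "gripper": 6}
    - {"offset": [-20.3, 0.25, -4], "rot": [0, 0, 0], "gripper": 6}

```text
time_s: 9.95
eef_pos: [510.2, -387.9, 223.1]
ee_rot: [-0.001, 0.83, 0.558, 0.0]
force: [0.7, -0.4, -0.4]
grip_width: 0.705
grip_force: 0.0
```

```bash
python3 - <<'E'
from h import *
s=sense(); print(s['joints'].round(2),s['eef_pos'],s['force'],s['grip_width'])
E
```

```text
[-0.83  0.63  1.22  0.    1.29 -0.45] [ 510.1686605  -387.9131966   223.10168609] [ 0.70339703 -0.38582623 -0.38411345] 0.7046120810738581
```

Emit:
step_arm:
  plan:
    - {"offset": [0, 0, 3], "rot": [0, 0, 0], "gripper": 6}
    - {"offset": [0, 0, 5], "rot": [0, 0, 0], "gripper": 6}
    - {"offset": [0, 0, 6], "rot": [0, 0, 0], "gripper": 6}
    - {"offset": [0, 0, 6], "rot": [0, 0, 0], "gripper": 5}
    - {"offset": [0, 0, 6], "rot": [0, 0, 0], "gripper": 4}
    - {"offset": [0, 0, 6], "rot": [0, 0, 0], "gripper": 3}
    - {"offset": [0, 0, 6], "rot": [0, 0, 0], "gripper": 3}
    - {"offset": [0, 0, 6], "rot": [0, 0, 0], "gripper": 3}
  squeeze: 30

```text
time_s: 10.75
eef_pos: [511.4, -388.9, 165.2]
ee_rot: [0.003, 0.83, 0.558, 0.001]
force: [6.7, -1.6, -0.8]
grip_width: 0.411
grip_force: 33.0
```

Emit:
step_arm:
  plan:
    - {"offset": [0, 0, 0], "rot": [0, 0, 6], "gripper": 3}
    - {"offset": [0, 0, 0], "rot": [0, 0, 13], "gripper": 3}
    - {"offset": [0, 0, 0], "rot": [0, 0, 20], "gripper": 3}
    - {"offset": [0, 0, 0], "rot": [0, 0, 27], "gripper": 3}
    - {"offset": [0, 0, 0], "rot": [0, 0, 34], "gripper": 3}
    - {"offset": [0, 0, 0], "rot": [0, 0, 41], "gripper": 3}
    - {"offset": [0, 0, 0], "rot": [0, 0, 48], "gripper": 3}
    - {"offset": [0, 0, 0], "rot": [0, 0, 55], "gripper": 3}
    - {"offset": [0, 0, 0], "rot": [0, 0, 61], "gripper": 3}
    - {"offset": [0, 0, 0], "rot": [0, 0, 66], "gripper": 3}
    - {"offset": [0, 0, 0], "rot": [0, 0, 66], "gripper": 3}
    - {"offset": [0, 0, 0], "rot": [0, 0, 66], "gripper": 3}

```text
time_s: 11.95
eef_pos: [513.2, -391.9, 165.4]
ee_rot: [0.006, 1.0, 0.015, 0.007]
force: [24.7, -21.3, -14.3]
grip_width: 0.408
grip_force: 32.3
```

Emit:
step_arm:
  plan:
    - {"offset": [0, 0, 0], "rot": [0, 0, 0], "gripper": 6}
    - {"offset": [0, 0, 0], "rot": [0, 0, 0], "gripper": 6}
    - {"offset": [0, 0, 0], "rot": [0, 0, 0], "gripper": 6}
    - {"offset": [0, 0, -4], "rot": [0, 0, 0], "gripper": 6}
    - {"offset": [0, 0, -8], "rot": [0, 0, 0], "gripper": 6}
    - {"offset": [1.6, -3.7, -8], "rot": [0, 0, -8], "gripper": 0}
    - {"offset": [3.2, -7.4, -8], "rot": [0, 0, -16], "gripper": 0}
    - {"offset": [4.8, -11.1, -8], "rot": [0, 0, -24], "gripper": 0}
    - {"offset": [6.4, -14.8, -8], "rot": [0, 0, -32], "gripper": 0}
    - {"offset": [8.02, -18.64, -8], "rot": [0, 0, -40], "gripper": 0}
    - {"offset": [8.02, -18.64, -8], "rot": [0, 0, -48], "gripper": 0}
    - {"offset": [8.02, -18.64, -8], "rot": [0, 0, -56], "gripper": 0}

```text
time_s: 13.15
eef_pos: [584.6, -198.1, 243.7]
ee_rot: [0.0, 0.873, 0.487, 0.0]
force: [-0.6, -0.1, 0.5]
grip_width: -0.001
grip_force: 0.0
```

Emit:
step_arm:
  plan:
    - {"offset": [0, 0, 2], "rot": [0, 0, -8], "gripper": 0}
    - {"offset": [0, 0, 4.5], "rot": [0, 0, -10], "gripper": 0}
    - {"offset": [0, 0, 5.2], "rot": [0, 0, -10], "gripper": 0}
    - {"offset": [0, 0, 5.4], "rot": [0, 0, -10], "gripper": 0}
    - {"offset": [0, 0, 5.4], "rot": [0, 0, -10], "gripper": 0}
    - {"offset": [0, 0, 5.4], "rot": [0, 0, -10], "gripper": 0}

```text
time_s: 13.75
eef_pos: [584.6, -199.8, 190.5]
ee_rot: [0.001, 0.83, 0.558, 0.0]
force: [0.2, 0.6, 0.3]
grip_width: -0.003
grip_force: 0.0
```

Emit:
step_arm:
  plan:
    - {"offset": [0, 0, 0.2], "rot": [0, 0, 0], "gripper": 0}
    - {"offset": [0, 0, 0.35], "rot": [0, 0, 0], "gripper": 0}
    - {"offset": [0, 0, 0.42], "rot": [0, 0, 0], "gripper": 0}
    - {"offset": [0, 0, 0.45], "rot": [0, 0, 0], "gripper": 0}
    - {"offset": [0, 0, 0.45], "rot": [0, 0, 0], "gripper": 0}

```text
time_s: 14.25
eef_pos: [584.3, -199.8, 185.6]
ee_rot: [0.001, 0.83, 0.558, 0.0]
force: [-2.2, -0.8, 5.3]
grip_width: -0.001
grip_force: 3.0
```

Emit:
step_arm:
  plan:
    - {"offset": [0, 0, 0.06], "rot": [0, 0, 0], "gripper": 0}
    - {"offset": [0, 0, 0.12], "rot": [0, 0, 0], "gripper": 0}
    - {"offset": [0, 0, 0.12], "rot": [0, 0, 0], "gripper": 0}
    - {"offset": [0, 0, 0.12], "rot": [0, 0, 0], "gripper": 0}
    - {"offset": [0, 0, 0.12], "rot": [0, 0, 0], "gripper": 0}
    - {"offset": [0, 0, 0.12], "rot": [0, 0, 0], "gripper": 0}
    - {"offset": [0, 0, 0.12], "rot": [0, 0, 0], "gripper": 0}
    - {"offset": [0, 0, 0.12], "rot": [0, 0, 0], "gripper": 0}
    - {"offset": [0, 0, 0.12], "rot": [0, 0, 0], "gripper": 0}
    - {"offset": [0, 0, 0.12], "rot": [0, 0, 0], "gripper": 0}
    - {"offset": [0, 0, 0.12], "rot": [0, 0, 0], "gripper": 0}
    - {"offset": [0, 0, 0.12], "rot": [0, 0, 0], "gripper": 0}

```text
time_s: 15.45
eef_pos: [584.4, -199.9, 185.5]
ee_rot: [0.001, 0.83, 0.558, 0.0]
force: [-5.0, 1.1, 14.1]
grip_width: -0.003
grip_force: 6.6
```

```bash
python3 - <<'E'
from h import *
I=look('p2',8); prof(I); s=sense(); print(s['force'],s['time_s'])
E
```

```text
scene
x [227, 242, 257, 272, 287, 302, 317, 332, 347, 362, 377, 392, 407, 422, 437, 452, 467, 482]
R [90, 97, 102, 103, 103, 102, 101, 101, 102, 103, 107, 109, 108, 101, 95, 90, 89, 93, 101, 109, 114, 116, 119, 122, 124, 125, 124, 122, 118, 111, 102, 94, 89, 90, 94, 101, 107, 110, 110, 108, 107, 105, 104, 103, 102, 103, 104, 103, 100, 99, 108, 122, 140]
G [130, 141, 147, 148, 146, 145, 144, 145, 146, 148, 152, 154, 150, 141, 130, 122, 121, 126, 138, 149, 153, 152, 151, 151, 152, 152, 153, 154, 154, 151, 142, 132, 125, 124, 129, 138, 148, 154, 153, 150, 149, 149, 147, 146, 145, 147, 149, 148, 146, 140, 134, 127, 124]
B [63, 66, 68, 68, 67, 66, 65, 65, 65, 66, 68, 70, 69, 66, 63, 61, 60, 62, 66, 73, 78, 83, 89, 94, 97, 98, 97, 92, 85, 77, 68, 62, 59, 60, 63, 67, 70, 71, 71, 70, 69, 69, 67, 66, 66, 67, 67, 68, 68, 66, 64, 62, 60]
top
x [227, 242, 257, 272, 287, 302, 317, 332, 347, 362, 377, 392, 407, 422, 437, 452, 467, 482]
R [106, 80, 72, 77, 86, 89, 89, 89, 90, 92, 92, 93, 93, 94, 92, 85, 75, 66, 64, 70, 81, 94, 105, 114, 120, 123, 125, 126, 126, 123, 119, 113, 102, 86, 70, 61, 61, 68, 78, 87, 90, 90, 90, 89, 89, 90, 90, 89, 88, 86, 84, 83, 91]
G [125, 125, 133, 143, 149, 150, 150, 151, 152, 153, 153, 154, 154, 155, 153, 144, 126, 107, 100, 110, 130, 150, 161, 164, 163, 161, 160, 161, 161, 162, 162, 160, 153, 138, 117, 101, 99, 112, 131, 147, 153, 153, 152, 151, 151, 151, 151, 151, 151, 151, 148, 141, 130]
B [36, 36, 37, 38, 38, 39, 40, 40, 41, 43, 43, 43, 42, 43, 42, 40, 38, 36, 37, 38, 40, 45, 57, 71, 83, 91, 95, 97, 96, 93, 87, 75, 60, 46, 40, 37, 37, 36, 36, 37, 39, 40, 41, 40, 40, 40, 40, 40, 40, 39, 38, 37, 34]
[-5.23669255  1.60208413 13.76975466] 16.25
```

View pics/p2.png

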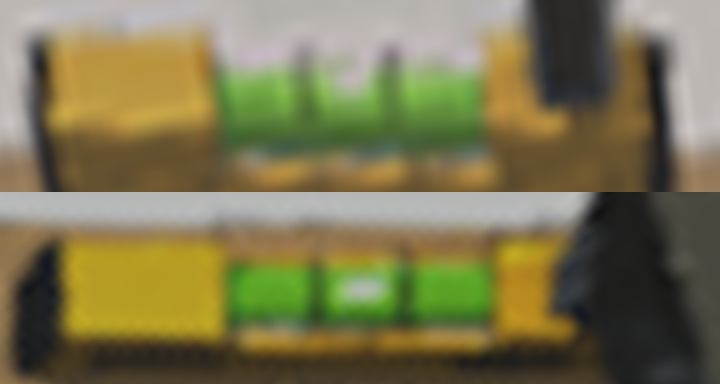

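Both strips show the pale bubble between the lines. In the top strip it is at about 363, against a line centre of 361, so it is about 0.6 mm off. The press is steady at about 14 N, so I'm handing in.

```bash
python3 -c "
from rig import *
print(finish_job())"
```

```text
the job is handed in; nothing more can be done
None
```

I handed the job in with the level on the middle of the shelf, the bubble measured 0.6 to 1 mm from centre and the fingers holding it down at about 14 N. The hand-in returned no verdict, and a wrong offset briefly drove the fingers about 19 mm too low as they let go of the level, with no visible harm and no failure reported.

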